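# Slide the lens carrier round the slot to its measuring seat

## Robot

A 6-joint arm with a two-finger parallel gripper is mounted at the origin on the work surface. World frame = base frame: x ahead of the robot, y to its left, z up, the work surface at z = 0. Lengths are in m, angles in degrees, forces in N, time in s.
With the tool pointing down it reaches from about 0.35 to 0.975 m from the base axis. Payload 17.4 kg.
Tool frame: the origin (TCP) lies midway between the tips of the shut fingers; the grasp point (between the pads) lies robot.grasp_offset behind it (robot.grasp_offset is the distance from the TCP to the grasp point, in m); z points along the fingers, y is the direction in which the jaws open and shut (so a half turn about z gives the same grasp; the last joint's range is limited). The gripper opens to 85 mm and grips with 20 to 120 N. Pads are 22 mm wide; open, the fingers measure 114 mm over their backs; the gripper's body (76 mm by 85 mm) begins 54 mm behind the grasp point. The pads swing forward as they close: fully open they stand 13 mm farther back than shut.
Start: joints at [63.667, 6.646, 82.598, -0, 90.757, -2.166], TCP at [0.276, 0.616, 0.231] pointing down, gripper open.
Joint ranges: [-162.19, 162.19], [-47.58, 125.68], [4.15, 143.07], [-65.23, 245.23], [0.69, 171.88], [-170.13, 170.13]. Speed limits (degrees/s): [108.29, 108.29, 127.2, 180, 180, 180].

## Interface

Orientations are given as a 3x3 rotation matrix whose columns are the frame's x, y, z axes.
In Python, from plant import robot gives the robot as it stands.
- The arm moves only by the tool play_rows, never from a script. Its arguments are lists of equal length, an entry for each row: "delta_rot": the turn, a rotation vector about the tool's x, y, z in rad, a list of three; "travel": the shift along the tool's x, y, z in m, a list of three; "jaw": the opening, from -1 (shut) to 1 (fully open). A call has 1 to 5 rows; each row is the pose to reach, as a shift and turn from the pose commanded when the call began, along the tool's axes at that moment; what a row does not reach only later rows make up. A row lasts 1/12 s, in which the tool goes at most 41.7 mm and 7.16 degrees, less where a joint would pass 70% of its speed; a pose out of reach is approached as far as the arm can. A call with a gripper value outside its range is refused whole. The fingers move at their own pace and stop on an object; "force" is the grip in N (left out, the last holds). Time passes only in rows, so rows that repeat a pose let the fingers close. It gives the time, the measured TCP pose, the force and the opening at its end, in the units of the state.
- robot.state(): the state, without advancing time (a new reading comes with each control period).
- robot.grab_frame(name): name is "scene" or "top" or "wrist"; returns the picture (384x512x3 uint8, red, green, blue); there is no depth.
- robot.camera_info(name): a dict with "fx", "fy", "cx", "cy" (pixels), "rvec" (rotation vector, rad) and "tvec" (3), from world to camera coordinates, as OpenCV has them. Camera axes: x right, y down, z forward; pixel columns grow to the right and rows downward; lengths in m; the calibration is good to about 2 mm. A picture is of the moment at which its call begins: read the wrist's pose just before it. camera_info takes no time and is no camera call; for the wrist camera it gives the pose at the moment of the call.
- robot.job_done(): hands the job in, once; it reports no verdict.
Trained networks look in the newest picture that a camera, given by its name, has taken for a name from the list of things; names that differ only in an ending like _2 or _b are one class to them, and where a whole thing is asked for, a point or a joint stands for the part that bears it (a point fixed in the world has none). Each returns a list of dicts, best first, with "score" (0 to 1); they miss things now and then, are a little off and sometimes report something else, mostly with a low value. They report only what shows in the picture. A call takes as long as a camera call. They do not tell look-alikes from the thing itself.
- robot.silhouettes(camera, thing): "mask" (384x512 bool, what is visible of it) and "extent" ([left, top, width, height] in pixels, round what is visible of it).
The state is a dict: "time_s": time; "qpos": joint angles; "joint_velocities": joint speeds; "effort": joint torques, N m; "ee_pos": TCP position; "ee_rot": TCP orientation; "contact_force": force on the tool from outside, world axes, zero at the start; "moment": the same for the moment, N m; "finger_gap": finger opening in m.
Only numpy, scipy, OpenCV 4.12 (cv2) and the standard library are available. Lean on these libraries where they do the work, as an engineer would, in place of code of your own. Each camera call takes 0.05 s, during which the arm holds its last target.

## Task

Bring the lens to the measuring seat: with the fingertips, push the blue lens carrier along the long leg of the L-shaped slot to the corner, then along the short leg until it is fully home against the end of the slot, inside the brass arc, and leave it there. Only push it: it must stay upright with its pin down in the slot and never be lifted, and all the other things must be left where they are.

Things in the scene. Friction and masses are not known exactly. Their poses are not given: they have to be found in the camera images.
- station: fixed white plate, top 30 mm above the table. Origin on the table; plate spans x -95..105, y -125..100 mm. Slot 24 mm wide, 16 mm deep, square corners, no catches: long leg along +y at x = -40 mm, then short leg along +x at y = 50 mm. A black knob 22 mm across, 18 mm tall stands on it at (88, 84) mm; the rest of its top is flat.
- lens_carrier: loose lens carrier, 0.3-0.6 kg: blue drum 56 mm across, 28 mm tall, resting on the plate, topped by a brass disc and small lens mount, 47 mm tall in all. A steel pin 20 mm across, 14 mm long below it runs in the slot with 2 mm play each side; only friction (a few N) resists. Origin on its axis at the drum's underside; z up. It may spin. Starts in the half of the long leg away from the corner.
- slot_start (a point): where the carrier's origin would be at the far end of the long leg (pin 2 mm short of the end wall); on the plate's top, axes as the station's
- slot_corner (a point): where the carrier's origin is at the slot's corner, pin midway between the walls (2 mm more along +y and the pin meets the wall); on the plate's top, axes as the station's: the long leg arrives along +y, the short leg leaves along +x. 130 mm from slot_start.
- slot_end (a point): the measuring seat: where the carrier's origin is when the pin touches the end wall of the short leg; on the plate's top, 87 mm along +x from slot_corner, axes as the station's. A thin brass arc of 36 mm radius, let into the plate, marks it.
- spare_mount: small brass lens mount, 34 mm across, 32 mm tall, standing loose on the station plate; origin at the centre of its underside. Leave alone.
- jar: closed amber jar with a white cap, 48 mm across, 55 mm tall, beyond the plate; origin at the centre of its underside. Leave alone.
- objective: black objective barrel standing upright, 52 mm across, 50 mm tall, beyond the plate; origin at the centre of its underside. Leave alone.
- screwdriver: orange-handled screwdriver, 160 mm long, lying beside the plate. Leave alone.
- cap: blue thumb cap, 40 mm across, 24 mm tall, standing beside the plate; origin at the centre of its underside. Leave alone.
- bottle: amber bottle, 60 mm across, 130 mm tall, to the left of the station; origin at the centre of its underside. Leave alone.
- dish: white shallow dish, 80 mm across, 16 mm tall, to the right of the station; origin at the centre of its underside. Leave alone.
Things that resemble listed ones, but are neither listed nor needed, are in the scene too. Leave any purple look-alike of the lens_carrier alone.

How it is judged:
By the outcome, as a careful person would: the job done as asked, in the order asked, and still so for the second after the job is handed in, with the robot touching nothing.
It also fails if it takes over 51 s, if anything falls off the work surface, if the arm or the gripper's body presses on something with over 40 N, if the wrist force passes 120 N, or if a joint passes its speed limit or range.

## Working session

There is one attempt and no reset: what is moved stays moved. The work goes in short steps, Python scripts to look and compute and a tool call to move; the robot and the scene stay as the last step left them, time stands still between calls to the robot, and variables do not carry over. Pictures are saved under pics/ and viewed, and the job is handed in when it is done.

Besides the shell and the picture viewer there is one more tool, called after "Call:" as name(argument=value, ...) on one line, values as JSON. play_rows: Moves the arm, as the interface text tells. Its arguments: {"type":"object","properties":{"delta_rot":{"type":"array","items":{"type":"array","items":{"type":"number"}}},"travel":{"type":"array","items":{"type":"array","items":{"type":"number"}}},"jaw":{"type":"array","items":{"type":"number"}},"force":{"type":"number"}},"required":["delta_rot","travel","jaw"]}

```bash
ls; mkdir -p pics; python3 - <<'E'
from plant import robot
import cv2,numpy as np
s=robot.state();print(s['time_s'],s['ee_pos'],np.round(s['ee_rot'],3),s['finger_gap'],robot.grasp_offset)
for n in['scene','top']:
    im=robot.grab_frame(n);cv2.imwrite(f'pics/{n}0.png',im[:,:,::-1]);print(robot.camera_info(n))
E
```

```text
pics
0.0 [0.27627632 0.61564957 0.23053448] [[-0.912  0.409 -0.001]
 [ 0.409  0.912 -0.001]
 [ 0.    -0.001 -1.   ]] 0.08567029759636637 0.0187
{'fx': 477.4268853654993, 'fy': 477.4268853654993, 'cx': 249.73662563740353, 'cy': 192.49518951418378, 'rvec': array([ 2.39789697,  1.03342541, -0.28566432]), 'tvec': array([-0.43168219, -0.33291652,  1.52693428])}
{'fx': 385.8836256869977, 'fy': 385.8836256869977, 'cx': 253.10844539558875, 'cy': 183.249743540029, 'rvec': array([ 2.15318549, -2.13510238,  0.17063813]), 'tvec': array([-0.01425076,  0.62158528,  1.04663764])}
```

View pics/scene0.png

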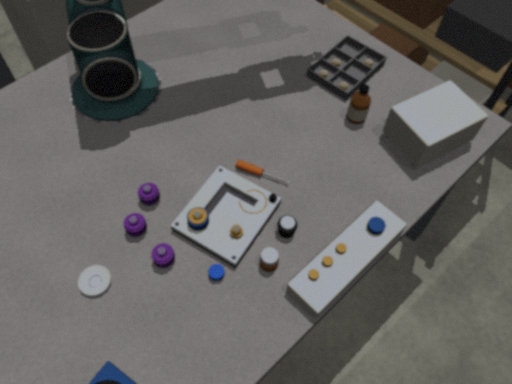

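View pics/top0.png

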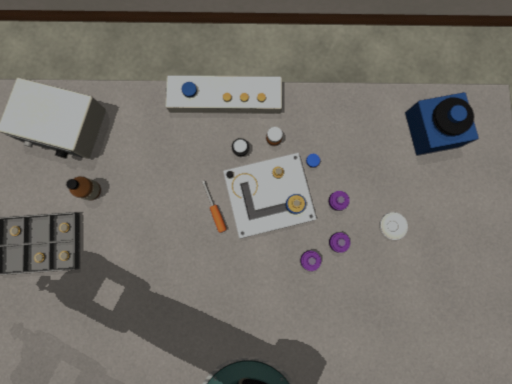

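The top view shows the carrier at about (296,204), the slot corner near (250,214), the brass arc at (245,186) and the knob at (230,174). I'll enlarge both views.

```bash
python3 - <<'E'
import cv2
a=cv2.imread('pics/top0.png')[140:250,200:330];cv2.imwrite('pics/topc.png',cv2.resize(a,None,fx=6,fy=5.4 if 0 else 6,interpolation=cv2.INTER_CUBIC)[:600,:800] if 0 else cv2.resize(a,None,fx=5,fy=5,interpolation=cv2.INTER_CUBIC))
a=cv2.imread('pics/scene0.png')[155:275,160:300];cv2.imwrite('pics/scenec.png',cv2.resize(a,None,fx=5,fy=5,interpolation=cv2.INTER_CUBIC))
E
```

```text
(no output)
```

View pics/topc.png

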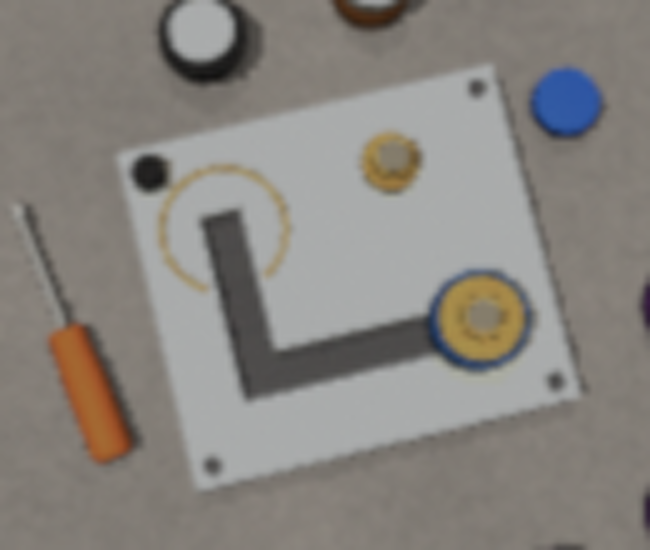

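View pics/scenec.png

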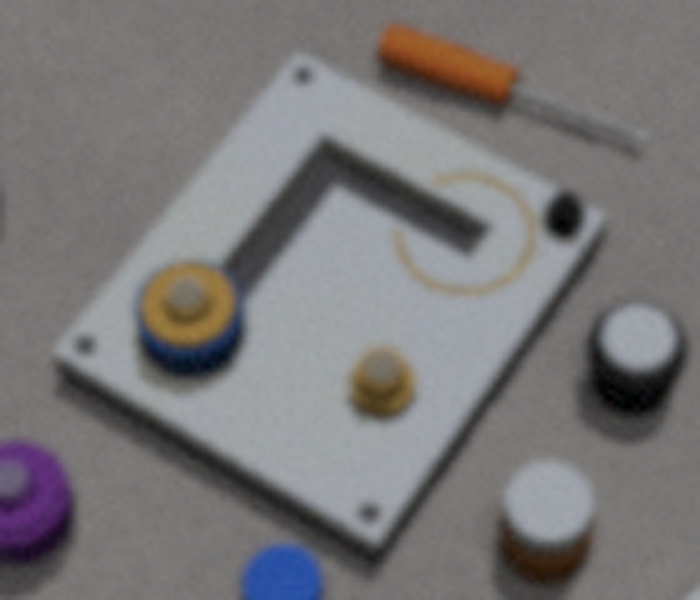

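```bash
cat > h.py <<'E'
import numpy as np,cv2,json
from scipy.optimize import least_squares
def proj(ci,P):
    K=np.array([[ci['fx'],0,ci['cx']],[0,ci['fy'],ci['cy']],[0,0,1]])
    return cv2.projectPoints(np.asarray(P,float).reshape(-1,1,3),ci['rvec'],ci['tvec'],K,None)[0].reshape(-1,2)
def ray(ci,uv,z):
    R=cv2.Rodrigues(ci['rvec'])[0];c=-R.T@ci['tvec'];d=R.T@np.array([(uv[0]-ci['cx'])/ci['fx'],(uv[1]-ci['cy'])/ci['fy'],1])
    return c+d*(z-c[2])/d[2]
def st2w(p,P):
    P=np.atleast_2d(P)/1000.;c,s=np.cos(p[2]),np.sin(p[2]);z=np.full(len(P),p[3])
    return np.c_[p[0]+c*P[:,0]-s*P[:,1],p[1]+s*P[:,0]+c*P[:,1],z]
E
python3 - <<'E'
from h import *
from plant import robot
P=[(105,100),(105,-125),(-95,-125),(-95,100),(-52,62),(-28,38),(57,62),(57,38)]
T=np.array([(120,153),(492,67),(580,396),(197,490),(248,399),(275,350),(203,217),(240,210)],float)
S=np.array([(603,215),(378,552),(57,355),(300,55),(325,138),(337,183),(490,228),(470,253)],float)
T=(T+.5)/5-.5+[200,140];S=(S+.5)/5-.5+[160,155]
t=robot.camera_info('top');s=robot.camera_info('scene')
x0=ray(t,T[:4].mean(0),.03)
f=lambda p:np.r_[proj(t,st2w(p,P))-T,proj(s,st2w(p,P))-S].ravel()
for sub in ('both','top','scene'):
    g=f if sub=='both' else (lambda p:np.r_[f(p).reshape(2,-1)[0 if sub=='top' else 1],(p[3]-.03)*1000])
    r=least_squares(g,[x0[0],x0[1],.2,.03]);print(sub,r.x,np.degrees(r.x[2]));
    if sub=='both':
        print(np.round(r.fun.reshape(-1,2),1));json.dump(list(r.x),open('st.json','w'))
p=json.load(open('st.json'))
for n,ci in(('top',t),('scene',s)):
    for d in robot.silhouettes(n,'lens_carrier')[:4]:print(n,d['score'],d['extent'],np.argwhere(d['mask'])[:,::-1].mean(0))
# carrier: lens top center; top crop (484,317), scene (186,297) lens mount top h~.077
for q in (-80,-70,-60,-50,-40):
    w=st2w(p,(-40,q)); w1=w+[0,0,.047]
    print(q,(proj(t,w1)-[200,140])*5,(proj(s,w1)-[160,155])*5)
print('start,corner,end',st2w(p,[(-40,-80),(-40,50),(47,50)]))
E
```

```text
both [ 0.5856167  -0.04324695  0.24975947  0.02876742] 14.310163292970218
[[-1.  -0.2]
 [-0.4 -1. ]
 [-0.  -0.2]
 [-0.2  0. ]
 [-1.   0.2]
 [-0.2 -0.2]
 [-1.  -0.2]
 [-0.3 -0.7]
 [ 0.3  0.6]
 [-0.6 -1.1]
 [-1.2 -0.2]
 [-0.9 -0.2]
 [-0.7 -0.3]
 [-0.6  0.9]
 [ 0.2 -0. ]
 [-0.6  1.5]]
top [ 0.58459126 -0.04468942  0.2447813   0.02988374] 14.02493527615218
scene [ 0.58681467 -0.04238667  0.25396906  0.02995879] 14.551354999512666
top 0.91 [330.0, 192.4, 22.4, 18.7] [338.76276276 200.58558559]
top 0.79 [302.3, 251.2, 21.8, 18.6] [310.52366864 260.52366864]
top 0.66 [224.7, 151.4, 88.7, 84.5] [267.53055838 195.36263959]
top 0.62 [287.8, 195.6, 17.5, 16.1] [295.5530303  203.39015152]
scene 0.86 [147.9, 244.8, 24.1, 26.0] [162.68907563 255.26470588]
scene 0.82 [124.7, 213.8, 19.4, 21.9] [134.81947743 224.39904988]
scene 0.61 [139.0, 182.2, 20.8, 23.6] [147.74752475 193.41584158]
scene 0.56 [187.4, 207.0, 22.3, 24.1] [197.9275 218.035 ]
-80 [[486.67853084 309.5388759 ]] [[178.43337791 293.23506394]]
-70 [[469.07050036 313.87299576]] [[190.00952592 278.64882111]]
-60 [[451.44834284 318.21059291]] [[201.49910306 264.17165978]]
-50 [[433.81204128 322.55167154]] [[212.90307685 249.80236087]]
-40 [[416.16157865 326.89623584]] [[224.22240042 235.53972341]]
start,corner,end [[ 0.56663149 -0.13065154  0.02876742]
 [ 0.53449928 -0.00468519  0.02876742]
 [ 0.61879983  0.01681868  0.02876742]]
```

The fit puts the station at about (0.586, -0.043) m with a yaw of 14.3°. Its top is at 29 mm, against the stated 30. The carrier is near station y ≈ -79 mm. Next I'll work out the approach, with tool x along station +y and tool y along station +x.

```bash
cat >> h.py <<'E'
def delta(robot,sx,sy,z):
    """station xy (mm), world z -> tool delta, rotvec"""
    from scipy.spatial.transform import Rotation as Ro
    p=json.load(open('st.json'));s=robot.state();R=np.array(s['ee_rot'])
    w=st2w(p,(sx,sy))[0];w[2]=z
    c,n=np.cos(p[2]),np.sin(p[2])
    Rt=np.array([[-n,c,0],[c,n,0],[0,0,-1.]])
    loc=np.array(s['ee_pos'])-[p[0],p[1],0]
    print('t',s['time_s'],'st xy',np.round([1e3*(c*loc[0]+n*loc[1]),1e3*(-n*loc[0]+c*loc[1])],1),'z',s['ee_pos'][2],'F',np.round(s['contact_force'],1),'gap',s['finger_gap'])
    print('travel',np.round(R.T@(w-s['ee_pos']),4),'rot',np.round(Ro.from_matrix(R.T@Rt).as_rotvec(),4))
E
python3 -c "
from h import *
from plant import robot
delta(robot,-40,-135,.2)"
```

```text
t 0.2 st xy [-136.8  715. ] z 0.23083102839731615 F [-0.3  0.3  0.6] gap 0.08523295943581485
travel [-0.6047 -0.6052  0.0313] rot [-7.000e-04  3.000e-04  8.993e-01]
```

Call:
play_rows(delta_rot=[[0,0,0.1],[0,0,0.2],[0,0,0.3],[0,0,0.4],[0,0,0.5]], travel=[[-0.028,-0.028,0],[-0.056,-0.056,0],[-0.084,-0.084,0],[-0.112,-0.112,0],[-0.14,-0.14,0]], jaw=[-1,-1,-1,-1,-1])

```text
time_s: 0.62
ee_pos: [0.3469, 0.429, 0.231]
ee_rot: [[-0.601, 0.799, -0.0], [0.799, 0.601, -0.0], [-0.0, -0.0, -1.0]]
contact_force: [0.7, 0.4, 0.2]
finger_gap: 0.0256
```

```bash
python3 -c "
from h import *
from plant import robot
delta(robot,-40,-135,.2)"
```

```text
t 0.6167 st xy [-114.6  516.6] z 0.23100265449656607 F [0.7 0.4 0.2] gap 0.025634929326484198
travel [-0.6302 -0.1818  0.0311] rot [-2.000e-04  2.000e-04  3.947e-01]
```

Call:
play_rows(delta_rot=[[0,0,0.1],[0,0,0.2],[0,0,0.3],[0,0,0.39],[0,0,0.39]], travel=[[-0.038,-0.011,0],[-0.076,-0.022,0],[-0.114,-0.033,0],[-0.152,-0.044,0],[-0.19,-0.055,0]], jaw=[-1,-1,-1,-1,-1])

```text
time_s: 1.03
ee_pos: [0.4179, 0.2444, 0.2314]
ee_rot: [[-0.25, 0.968, 0.0], [0.968, 0.25, 0.0], [0.0, 0.0, -1.0]]
contact_force: [0.6, 0.6, -0.5]
finger_gap: -0.0
```

```bash
python3 -c "
from h import *
from plant import robot
delta(robot,-40,-135,.2)"
```

```text
t 1.0333 st xy [-91.4 320.1] z 0.23136787826193814 F [ 0.6  0.6 -0.5] gap -4.034798386401717e-05
travel [-0.4553  0.0499  0.0313] rot [ 0.0004 -0.0001  0.0034]
```

Call:
play_rows(delta_rot=[[0,0,0],[0,0,0],[0,0,0],[0,0,0],[0,0,0]], travel=[[-0.038,0.005,0],[-0.076,0.01,0],[-0.114,0.015,0],[-0.152,0.02,0],[-0.19,0.025,0]], jaw=[-1,-1,-1,-1,-1])

```text
time_s: 1.45
ee_pos: [0.4908, 0.067, 0.2315]
ee_rot: [[-0.256, 0.967, 0.0], [0.967, 0.256, 0.0], [-0.0, 0.0, -1.0]]
contact_force: [-0.0, 0.7, -0.2]
finger_gap: -0.0003
```

Call:
play_rows(delta_rot=[[0,0,0],[0,0,0],[0,0,0],[0,0,0],[0,0,0]], travel=[[-0.038,0.005,0],[-0.076,0.01,0],[-0.114,0.015,0],[-0.15,0.02,0],[-0.15,0.02,0]], jaw=[-1,-1,-1,-1,-1])

```text
time_s: 1.87
ee_pos: [0.5495, -0.0757, 0.2306]
ee_rot: [[-0.253, 0.968, -0.001], [0.968, 0.253, -0.001], [-0.001, -0.001, -1.0]]
contact_force: [0.9, 1.1, 0.1]
finger_gap: 0.0002
```

```bash
python3 -c "
from h import *
from plant import robot
delta(robot,-40,-135,.2)
ci=robot.camera_info('wrist');im=robot.grab_frame('wrist');cv2.imwrite('pics/w1.png',im[:,:,::-1])
ci={k:np.array(v).tolist() for k,v in ci.items()};json.dump(ci,open('w1.json','w'));print(ci)
"
```

```text
t 1.8667 st xy [-43.  -22.5] z 0.23055979020770603 F [0.9 1.1 0.1] gap 0.00020292815639027484
travel [-0.1125  0.0024  0.0307] rot [-0.0011  0.0009  0.0056]
{'fx': 313.6260133278615, 'fy': 313.6260133278615, 'cx': 252.5779479032758, 'cy': 188.70746056759972, 'rvec': [-2.8187136336100425, -0.3615135982987255, -0.05252307293846728], 'tvec': [-0.5126980641613391, -0.2416187836223139, 0.3179977890797688]}
```

View pics/w1.png

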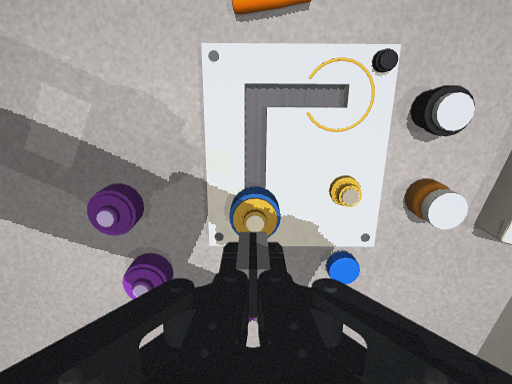

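The wrist view shows the carrier at (255,215) with the slot running up from it to the corner near (256,95). I'll refit the station with the wrist points: plate corners (201,43), (401,44) and (375,246), and slot corners (245,84), (266,107), (349,84) and (347,107).

```bash
python3 - <<'E'
from h import *
from plant import robot
P=[(105,100),(105,-125),(-95,-125),(-95,100),(-52,62),(-28,38),(57,62),(57,38)]
T=np.array([(120,153),(492,67),(580,396),(197,490),(248,399),(275,350),(203,217),(240,210)],float)
S=np.array([(603,215),(378,552),(57,355),(300,55),(325,138),(337,183),(490,228),(470,253)],float)
T=(T+.5)/5-.5+[200,140];S=(S+.5)/5-.5+[160,155]
PW=[(-95,100),(105,100),(105,-125),(-52,62),(-28,38),(57,62),(57,38)]
W=np.array([(201,43),(401,44),(375,246),(245,84),(266,107),(349,84),(347,107)],float)
w=json.load(open('w1.json'));w={k:np.array(v) if isinstance(v,list) else v for k,v in w.items()}
t=robot.camera_info('top');s=robot.camera_info('scene')
fw=lambda p:(proj(w,st2w(p,PW))-W).ravel()
fa=lambda p:np.r_[fw(p),(proj(t,st2w(p,P))-T).ravel(),(proj(s,st2w(p,P))-S).ravel()]
for n,f in(('w',lambda p:np.r_[fw(p),(p[3]-.03)*500]),('all',fa)):
    r=least_squares(f,[.585,-.043,.25,.03]);print(n,r.x,np.degrees(r.x[2]),np.round(r.fun[:14].reshape(-1,2),1).tolist())
json.dump(list(r.x),open('st.json','w'))
p=r.x
# carrier from disc centre in wrist: drum visible top edge y=187
for q in(-85,-82,-79,-76,-73): print(q,(proj(t,st2w(p,(-40,q))+[0,0,.047])-[200,140])*5,proj(w,st2w(p,(-40,q))+[0,0,.047]),proj(w,st2w(p,(-40,q+28))+[0,0,.02]))
delta(robot,-40,-135,.15)
E
```

```text
w [ 0.58616923 -0.04435981  0.2534049   0.03089997] 14.51903148012749 [[0.2, 0.5], [-0.4, -0.3], [-0.6, -0.1], [-0.7, -0.5], [1.0, 0.3], [0.2, -0.4], [0.1, 0.5]]
all [ 0.58610315 -0.04417976  0.25225998  0.03077968] 14.45343203513371 [[0.3, 0.1], [-0.3, -0.3], [-0.7, -0.2], [-0.7, -0.8], [1.1, 0.1], [0.3, -0.5], [0.1, 0.3]]
-85 [[497.70039479 305.69618777]] [[255.45893192 231.90361912]] [[255.41993403 197.84276366]]
-82 [[492.41602394 307.01086991]] [[255.47442492 229.24801419]] [[255.43453234 195.23413342]]
-79 [[487.1303689  308.32587154]] [[255.49000341 226.57775429]] [[255.44920708 192.61184607]]
-76 [[481.84342918 309.64119279]] [[255.50566811 223.89271775]] [[255.46395885 189.97579408]]
-73 [[476.55520433 310.95683375]] [[255.52141974 221.1927816 ]] [[255.47878826 187.32586879]]
t 1.9167 st xy [-43.4 -19.1] z 0.23057273311236562 F [ 0.2  0.3 -0. ] gap -3.495006895500971e-05
travel [-0.116   0.0032  0.0805] rot [-0.0012 -0.0003  0.0033]
```

Call:
play_rows(delta_rot=[[0,0,0],[0,0,0],[0,0,0],[0,0,0],[0,0,0.003]], travel=[[-0.03,0.001,0.01],[-0.06,0.002,0.025],[-0.09,0.003,0.045],[-0.116,0.003,0.075],[-0.116,0.003,0.08]], jaw=[-1,-1,-1,-1,-1])

```text
time_s: 2.33
ee_pos: [0.5799, -0.1843, 0.1461]
ee_rot: [[-0.252, 0.968, -0.005], [0.968, 0.252, 0.001], [0.002, -0.005, -1.0]]
contact_force: [-0.2, -0.3, -1.2]
finger_gap: -0.0001
```

```bash
python3 -c "
from h import *
from plant import robot
delta(robot,-40,-135,.038)"
```

```text
t 2.3333 st xy [ -41.  -134.2] z 0.1460722191203125 F [-0.2 -0.3 -1.2] gap -0.00010556414291634687
travel [-0.0011  0.0015  0.1081] rot [-0.0047 -0.0024  0.0022]
```

Call:
play_rows(delta_rot=[[0,0,0],[0,0,0],[0,0,0],[0,0,0],[0,0,0]], travel=[[0,0.001,0.03],[0,0.001,0.06],[0,0.001,0.09],[0,0.001,0.104],[0,0.001,0.104]], jaw=[-1,-1,-1,-1,-1])

```text
time_s: 2.75
ee_pos: [0.5804, -0.1806, 0.0442]
ee_rot: [[-0.254, 0.967, -0.005], [0.967, 0.254, 0.002], [0.003, -0.004, -1.0]]
contact_force: [-0.5, -0.3, 0.5]
finger_gap: 0.0001
```

```bash
python3 -c "
from h import *
from plant import robot
delta(robot,-40,-135,.038)
im=robot.grab_frame('wrist');cv2.imwrite('pics/w2.png',im[:,:,::-1])"
```

```text
t 2.75 st xy [ -39.6 -130.7] z 0.04420427564081746 F [-0.5 -0.3  0.5] gap 0.000111342018481746
travel [-0.0043 -0.0004  0.0062] rot [-0.004  -0.0029  0.0044]
```

View pics/w2.png

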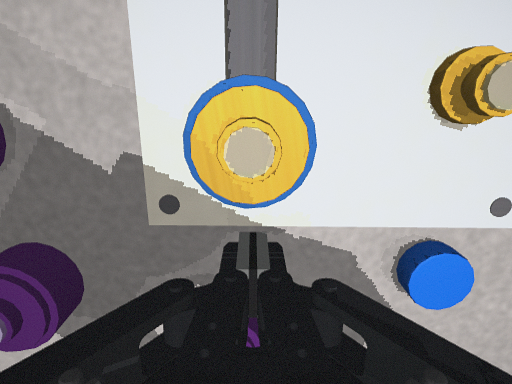

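The view shows the fingers centred behind the carrier: tips at x≈252, drum centre at about (250,142). Next I lower a little and start the push.

Call:
play_rows(delta_rot=[[0,0,0],[0,0,0],[0,0,0],[0,0,0],[0,0,0]], travel=[[0,0,0.004],[0.006,0,0.005],[0.012,0,0.005],[0.018,0,0.005],[0.024,0,0.005]], jaw=[-1,-1,-1,-1,-1])

```text
time_s: 3.22
ee_pos: [0.5762, -0.1585, 0.0434]
ee_rot: [[-0.253, 0.967, 0.002], [0.967, 0.253, -0.001], [-0.001, 0.001, -1.0]]
contact_force: [1.3, -3.7, 2.2]
finger_gap: 0.0003
```

Call:
play_rows(delta_rot=[[0,0,0],[0,0,0],[0,0,0],[0,0,0],[0,0,0]], travel=[[0.006,0,0],[0.012,0,0],[0.018,0,0],[0.024,0,0],[0.03,0,0]], jaw=[-1,-1,-1,-1,-1])

```text
time_s: 3.63
ee_pos: [0.5682, -0.1293, 0.0424]
ee_rot: [[-0.253, 0.967, 0.0], [0.967, 0.253, -0.0], [-0.0, 0.0, -1.0]]
contact_force: [1.3, -4.0, 2.9]
finger_gap: -0.0004
```

```bash
python3 -c "
from h import *
from plant import robot
delta(robot,-40,11,.038)
im=robot.grab_frame('wrist');cv2.imwrite('pics/w3.png',im[:,:,::-1])"
```

```text
t 3.6333 st xy [-38.6 -77.9] z 0.042428856405542996 F [ 1.3 -4.   2.9] gap -0.00035520007221823705
travel [ 0.089  -0.0011  0.0044] rot [0.0001 0.0002 0.0038]
```

View pics/w3.png

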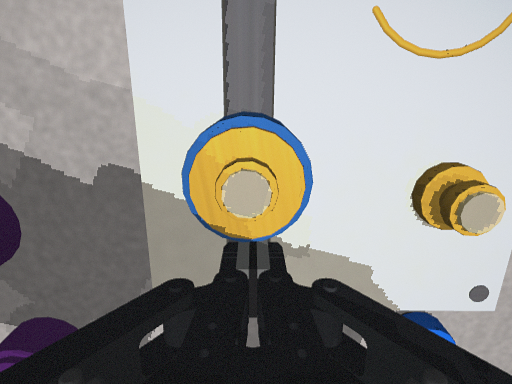

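The carrier is being pushed with about 4 N, upright and with its pin in the slot. I'll continue.

Call:
play_rows(delta_rot=[[0,0,0],[0,0,0],[0,0,0],[0,0,0],[0,0,0]], travel=[[0.007,-0.001,0],[0.014,-0.001,0],[0.021,-0.002,0],[0.028,-0.002,0],[0.035,-0.002,0]], jaw=[-1,-1,-1,-1,-1])

```text
time_s: 4.1
ee_pos: [0.5571, -0.0957, 0.0421]
ee_rot: [[-0.253, 0.967, -0.0], [0.967, 0.253, 0.0], [0.0, -0.0, -1.0]]
contact_force: [1.2, -3.1, 0.5]
finger_gap: 0.0003
```

Call:
play_rows(delta_rot=[[0,0,0],[0,0,0],[0,0,0],[0,0,0],[0,0,0]], travel=[[0.007,0,0],[0.014,0,0],[0.021,0,0],[0.028,0,0],[0.035,0,0]], jaw=[-1,-1,-1,-1,-1])

```text
time_s: 4.52
ee_pos: [0.5484, -0.0619, 0.0423]
ee_rot: [[-0.253, 0.967, -0.0], [0.967, 0.253, 0.0], [0.0, -0.0, -1.0]]
contact_force: [0.3, -2.4, -0.1]
finger_gap: -0.0001
```

```bash
python3 -c "
from h import *
from plant import robot
delta(robot,-40,11,.038)
im=robot.grab_frame('wrist');cv2.imwrite('pics/w4.png',im[:,:,::-1])"
```

```text
t 4.5167 st xy [-41.   -7.7] z 0.042257037386024515 F [ 0.3 -2.4 -0.1] gap -7.288762027280066e-05
travel [0.0187 0.001  0.0043] rot [-0.0001 -0.0001  0.0038]
```

View pics/w4.png

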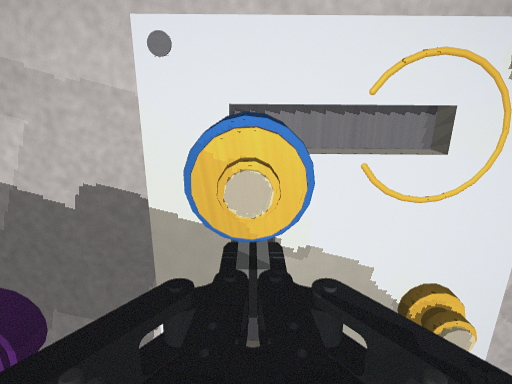

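The carrier is about 20 mm short of the corner. I'll advance and watch for the wall contact.

Call:
play_rows(delta_rot=[[0,0,0],[0,0,0],[0,0,0],[0,0,0],[0,0,0]], travel=[[0.004,0,0],[0.008,0,0],[0.011,0,0],[0.014,0,0],[0.016,0,0]], jaw=[-1,-1,-1,-1,-1])

```text
time_s: 4.98
ee_pos: [0.5445, -0.0469, 0.0422]
ee_rot: [[-0.253, 0.967, -0.0], [0.967, 0.253, 0.0], [0.0, -0.0, -1.0]]
contact_force: [1.2, -2.3, -0.2]
finger_gap: 0.0001
```

Call:
play_rows(delta_rot=[[0,0,0],[0,0,0],[0,0,0]], travel=[[0.001,0,0],[0.002,0,0],[0.002,0,0]], jaw=[-1,-1,-1])

```text
time_s: 5.23
ee_pos: [0.544, -0.0451, 0.0423]
ee_rot: [[-0.253, 0.967, -0.0], [0.967, 0.253, 0.0], [0.0, -0.0, -1.0]]
contact_force: [0.4, 0.1, -0.2]
finger_gap: 0.0003
```

```bash
python3 -c "
from h import *
from plant import robot
delta(robot,-40,11,.038)
im=robot.grab_frame('wrist');cv2.imwrite('pics/w5.png',im[:,:,::-1])"
```

```text
t 5.2333 st xy [-41.    9.6] z 0.04226279436595105 F [ 0.4  0.1 -0.2] gap 0.00025808866902544037
travel [0.0014 0.001  0.0043] rot [-0.0001 -0.0002  0.0037]
```

View pics/w5.png

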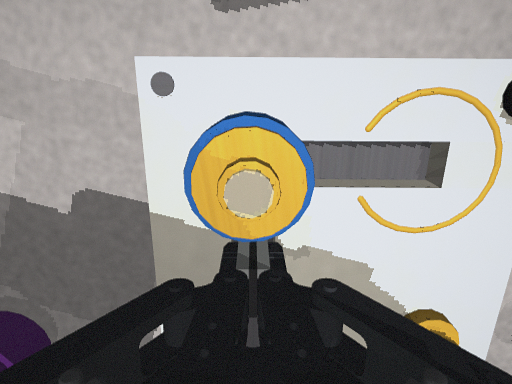

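Call:
play_rows(delta_rot=[[0,0,0],[0,0,0],[0,0,0]], travel=[[0.001,0,0],[0.002,0,0],[0.002,0,0]], jaw=[-1,-1,-1])

```text
time_s: 5.53
ee_pos: [0.5435, -0.0432, 0.0423]
ee_rot: [[-0.253, 0.967, 0.0], [0.967, 0.253, -0.0], [-0.0, 0.0, -1.0]]
contact_force: [0.8, -1.2, -1.1]
finger_gap: -0.0001
```

Call:
play_rows(delta_rot=[[0,0,0],[0,0,0]], travel=[[0.001,0,0],[0.001,0,0]], jaw=[-1,-1])

```text
time_s: 5.7
ee_pos: [0.5433, -0.0422, 0.0423]
ee_rot: [[-0.253, 0.967, 0.0], [0.967, 0.253, -0.0], [-0.0, 0.0, -1.0]]
contact_force: [1.0, -1.4, -0.7]
finger_gap: 0.0001
```

Call:
play_rows(delta_rot=[[0,0,0],[0,0,0]], travel=[[0.001,0,0],[0.001,0,0]], jaw=[-1,-1])

```text
time_s: 5.87
ee_pos: [0.543, -0.0412, 0.0423]
ee_rot: [[-0.253, 0.967, 0.0], [0.967, 0.253, -0.0], [-0.0, 0.0, -1.0]]
contact_force: [0.4, -1.3, -0.2]
finger_gap: 0.0002
```

Call:
play_rows(delta_rot=[[0,0,0],[0,0,0]], travel=[[0.001,0,0],[0.001,0,0]], jaw=[-1,-1])

```text
time_s: 6.03
ee_pos: [0.543, -0.0409, 0.0426]
ee_rot: [[-0.253, 0.967, 0.001], [0.967, 0.253, -0.001], [-0.001, 0.0, -1.0]]
contact_force: [1.1, -8.5, 1.0]
finger_gap: -0.0
```

```bash
python3 -c "
from h import *
from plant import robot
delta(robot,-40,11,.038)
im=robot.grab_frame('top')[140:250,200:330,::-1];cv2.imwrite('pics/t2.png',cv2.resize(im,None,fx=5,fy=5,interpolation=cv2.INTER_CUBIC))
p=json.load(open('st.json'));t=robot.camera_info('top');w=robot.camera_info('wrist')
for q in (46,48,50,52):print(q,(proj(t,st2w(p,(-40,q))+[0,0,.047])-[200,140])*5,proj(w,st2w(p,(-40,q))+[0,0,.047]))
im=robot.grab_frame('wrist');cv2.imwrite('pics/w6.png',im[:,:,::-1])
"
```

```text
t 6.0333 st xy [-40.9  14. ] z 0.042618404820083514 F [ 1.1 -8.5  1. ] gap -4.1172299023985076e-05
travel [-0.0029  0.0009  0.0046] rot [0.0004 0.0014 0.0037]
46 [[265.74714169 363.4031141 ]] [[254.1247912  213.43708945]]
48 [[262.18669547 364.28890641]] [[254.15016571 208.41213432]]
50 [[258.62566939 365.17484298]] [[254.17580131 203.33547617]]
52 [[255.06406331 366.06092385]] [[254.20170204 198.20631288]]
```

View pics/w6.png

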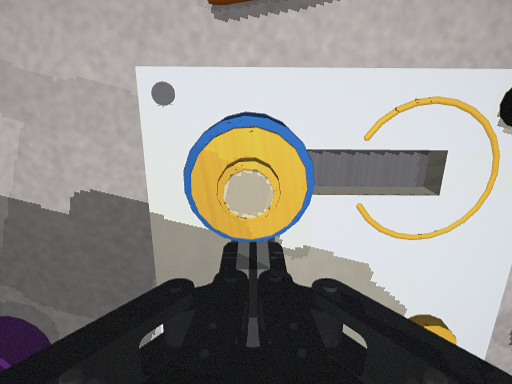

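View pics/t2.png

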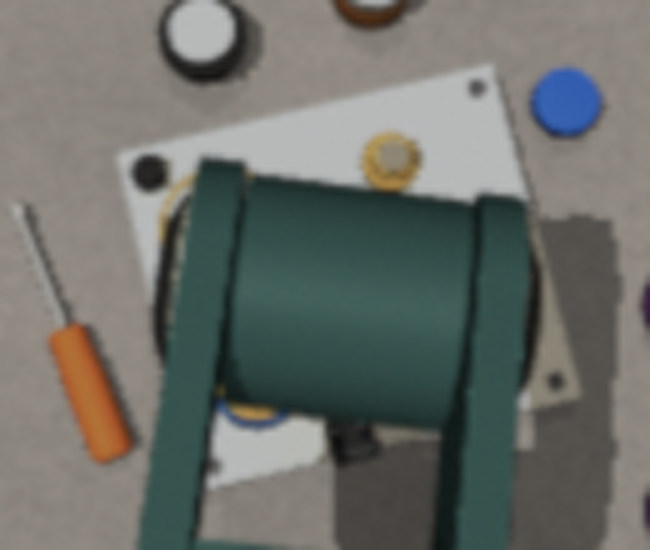

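The force jumped to 8.5 N with the TCP at y = 14 mm, so the pin is on the corner wall and the carrier is about 38 mm ahead of the TCP. Now I back off and raise the tool, then turn it 90° so the same finger face does the second push.

Call:
play_rows(delta_rot=[[0,0,0],[0,0,0],[0,0,0],[0,0,0],[0,0,0]], travel=[[-0.01,0,0],[-0.025,0,0],[-0.03,0,-0.03],[-0.03,0,-0.06],[-0.03,0,-0.09]], jaw=[-1,-1,-1,-1,-1])

```text
time_s: 6.55
ee_pos: [0.5501, -0.07, 0.133]
ee_rot: [[-0.253, 0.968, -0.001], [0.968, 0.253, 0.001], [0.001, -0.001, -1.0]]
contact_force: [0.5, -0.5, 0.5]
finger_gap: 0.0003
```

```bash
sed -i 's/def delta(robot,sx,sy,z):/def delta(robot,sx,sy,z,turn=0):/; s/^    loc=/    if turn: Rt=np.array([[c,n,0],[n,-c,0],[0,0,-1.]])\n    loc=/' h.py; python3 -c "
from h import *
from plant import robot
delta(robot,-98,50,.12,1);print(np.round(robot.state()['qpos'],1))
im=robot.grab_frame('wrist');cv2.imwrite('pics/w7.png',im[:,:,::-1])"
```

```text
t 6.55 st xy [-41.3 -16. ] z 0.13303036208042948 F [ 0.5 -0.5  0.5] gap 0.00027832072549956394
travel [ 0.0662 -0.0564  0.0132] rot [-1.8000e-03  1.0000e-04  1.5739e+00]
[ -9.9  -5.9 104.4   0.   81.6 -24.5]
```

View pics/w7.png

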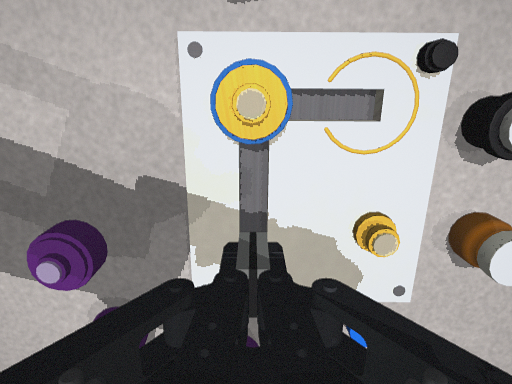

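The view shows the carrier in the corner at (251,102), upright. Now I turn the tool and move over to the -x side.

Call:
play_rows(delta_rot=[[0,0,0.12],[0,0,0.24],[0,0,0.36],[0,0,0.48],[0,0,0.6]], travel=[[0,-0.014,0],[0,-0.028,0],[0,-0.042,0],[0.02,-0.056,0],[0.03,-0.056,0]], jaw=[-1,-1,-1,-1,-1])

```text
time_s: 7.02
ee_pos: [0.4868, -0.0545, 0.132]
ee_rot: [[0.344, 0.939, -0.001], [0.939, -0.344, 0.001], [0.0, -0.001, -1.0]]
contact_force: [-0.8, -0.6, 0.4]
finger_gap: -0.0002
```

Call:
play_rows(delta_rot=[[0,0,0.12],[0,0,0.24],[0,0,0.36],[0,0,0.48],[0,0,0.6]], travel=[[0,0,0],[0,0,0],[0,0,0],[0,0,0],[0,0,0]], jaw=[-1,-1,-1,-1,-1])

```text
time_s: 7.43
ee_pos: [0.4886, -0.0547, 0.1321]
ee_rot: [[0.813, 0.582, -0.0], [0.582, -0.813, 0.0], [0.0, -0.0, -1.0]]
contact_force: [-0.5, -0.8, 0.1]
finger_gap: 0.0002
```

```bash
python3 -c "
from h import *
from plant import robot
delta(robot,-98,50,.12,1);print(np.round(robot.state()['qpos'],1))"
```

```text
t 7.4333 st xy [-97.   14.1] z 0.13214066781528988 F [-0.5 -0.8  0.1] gap 0.00019721652210627635
travel [ 0.012  -0.0338  0.0122] rot [-0.0005 -0.      0.3687]
[ -9.4 -14.3 111.7   0.   82.6  45. ]
```

Call:
play_rows(delta_rot=[[0,0,0.12],[0,0,0.24],[0,0,0.36],[0,0,0.369],[0,0,0.369]], travel=[[0.004,-0.01,0],[0.008,-0.02,0],[0.012,-0.034,0],[0.012,-0.034,0.02],[0.012,-0.034,0.04]], jaw=[-1,-1,-1,-1,-1])

```text
time_s: 7.85
ee_pos: [0.4789, -0.0196, 0.0927]
ee_rot: [[0.967, 0.254, 0.002], [0.254, -0.967, 0.0], [0.002, 0.0, -1.0]]
contact_force: [-0.7, 0.2, -0.2]
finger_gap: -0.0002
```

```bash
python3 -c "
from h import *
from plant import robot
delta(robot,-98,51,.042,1)
im=robot.grab_frame('wrist');cv2.imwrite('pics/w8.png',im[:,:,::-1])"
```

```text
t 7.85 st xy [-97.7  50.5] z 0.09268993232888091 F [-0.7  0.2 -0.2] gap -0.00023131448772796616
travel [-0.0004 -0.0005  0.0507] rot [ 0.0003 -0.0023  0.0049]
```

View pics/w8.png

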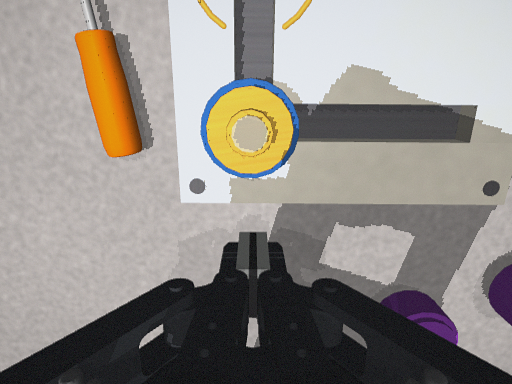

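The view shows the fingers (x≈252) lined up behind the carrier (250,130) along the short leg. I lower to pushing height and push.

Call:
play_rows(delta_rot=[[0,0,0],[0,0,0],[0,0,0.004],[0,0,0.004],[0,0,0.004]], travel=[[0,0,0.025],[0,0,0.048],[0.004,0,0.051],[0.01,0,0.051],[0.016,0,0.051]], jaw=[-1,-1,-1,-1,-1])

```text
time_s: 8.32
ee_pos: [0.4949, -0.0159, 0.0426]
ee_rot: [[0.968, 0.251, 0.001], [0.251, -0.968, 0.0], [0.001, 0.0, -1.0]]
contact_force: [-12.9, -4.1, 3.4]
finger_gap: -0.0002
```

Call:
play_rows(delta_rot=[[0,0,0],[0,0,0],[0,0,0],[0,0,0],[0,0,0]], travel=[[0.006,0,0],[0.012,0,0],[0.018,0,0],[0.024,0,0],[0.03,0,0]], jaw=[-1,-1,-1,-1,-1])

```text
time_s: 8.73
ee_pos: [0.5236, -0.0082, 0.0417]
ee_rot: [[0.968, 0.251, 0.0], [0.251, -0.968, -0.0], [0.0, 0.0, -1.0]]
contact_force: [-5.0, -2.3, 3.1]
finger_gap: -0.0005
```

```bash
python3 -c "
from h import *
from plant import robot
delta(robot,9,51,.042,1)
im=robot.grab_frame('wrist');cv2.imwrite('pics/w9.png',im[:,:,::-1])"
```

```text
t 8.7333 st xy [-51.5  50.4] z 0.04174771801527344 F [-5.  -2.3  3.1] gap -0.00046827647611777574
travel [ 0.0605 -0.0005 -0.0002] rot [ 0.0002 -0.0003  0.0016]
```

View pics/w9.png

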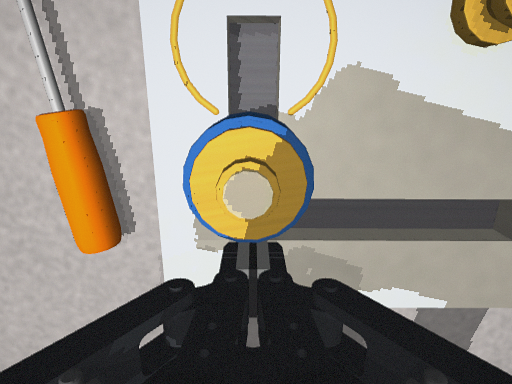

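The carrier is now moving along the short leg. About 60 mm remain.

Call:
play_rows(delta_rot=[[0,0,0],[0,0,0],[0,0,0],[0,0,0],[0,0,0]], travel=[[0.006,0,0],[0.012,0,0],[0.018,0,0],[0.024,0,0],[0.03,0,0]], jaw=[-1,-1,-1,-1,-1])

```text
time_s: 9.2
ee_pos: [0.5525, -0.0007, 0.0413]
ee_rot: [[0.968, 0.251, -0.0], [0.251, -0.968, -0.0], [-0.0, -0.0, -1.0]]
contact_force: [-3.8, -1.3, 3.2]
finger_gap: -0.0004
```

Call:
play_rows(delta_rot=[[0,0,0],[0,0,0],[0,0,0],[0,0,0],[0,0,0]], travel=[[0.006,0,0],[0.012,0,0],[0.017,0,0],[0.022,0,0],[0.025,0,0]], jaw=[-1,-1,-1,-1,-1])

```text
time_s: 9.62
ee_pos: [0.5767, 0.0056, 0.0412]
ee_rot: [[0.968, 0.251, 0.0], [0.251, -0.968, 0.0], [0.0, -0.0, -1.0]]
contact_force: [-4.4, -0.9, 2.6]
finger_gap: 0.0
```

Call:
play_rows(delta_rot=[[0,0,0],[0,0,0],[0,0,0]], travel=[[0.001,0,0],[0.002,0,0],[0.003,0,0]], jaw=[-1,-1,-1])

```text
time_s: 9.87
ee_pos: [0.579, 0.0062, 0.0412]
ee_rot: [[0.968, 0.251, -0.0], [0.251, -0.968, 0.0], [-0.0, -0.0, -1.0]]
contact_force: [-3.7, -1.2, 2.4]
finger_gap: -0.0003
```

```bash
python3 -c "
from h import *
from plant import robot
delta(robot,9,51,.042,1)
im=robot.grab_frame('wrist');cv2.imwrite('pics/w10.png',im[:,:,::-1])"
```

```text
t 9.8667 st xy [ 5.7 50.6] z 0.041229770013205824 F [-3.7 -1.2  2.4] gap -0.00034947588721807724
travel [ 0.0033 -0.0004 -0.0008] rot [-0.0001  0.0002  0.0016]
```

View pics/w10.png

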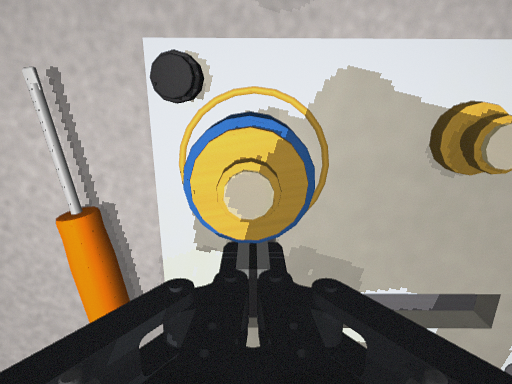

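Almost home, about 3 mm to go. I'll use small steps until the end wall shows in the force.

Call:
play_rows(delta_rot=[[0,0,0],[0,0,0],[0,0,0]], travel=[[0.001,0,0],[0.002,0,0],[0.002,0,0]], jaw=[-1,-1,-1])

```text
time_s: 10.17
ee_pos: [0.5808, 0.0067, 0.0413]
ee_rot: [[0.968, 0.251, -0.001], [0.251, -0.968, -0.0], [-0.001, -0.0, -1.0]]
contact_force: [-5.2, -0.9, 2.5]
finger_gap: 0.0001
```

Call:
play_rows(delta_rot=[[0,0,0],[0,0,0]], travel=[[0.001,0,0],[0.001,0,0]], jaw=[-1,-1])

```text
time_s: 10.33
ee_pos: [0.5809, 0.0067, 0.0412]
ee_rot: [[0.968, 0.251, -0.003], [0.251, -0.968, -0.001], [-0.003, -0.0, -1.0]]
contact_force: [-14.4, -3.9, 7.7]
finger_gap: 0.0001
```

Call:
play_rows(delta_rot=[[0,0,0],[0,0,0]], travel=[[0.001,0,0],[0.001,0,0]], jaw=[-1,-1])

```text
time_s: 10.5
ee_pos: [0.5811, 0.0067, 0.0412]
ee_rot: [[0.968, 0.251, -0.005], [0.251, -0.968, -0.001], [-0.005, -0.0, -1.0]]
contact_force: [-24.6, -5.8, 13.2]
finger_gap: -0.0002
```

The force rose from 5 to 25 N with almost no motion, so the pin is against the end wall. Now I retreat and check.

Call:
play_rows(delta_rot=[[0,0,0],[0,0,0],[0,0,0],[0,0,0],[0,0,0]], travel=[[-0.004,0,0],[-0.015,0,0],[-0.03,0,0],[-0.05,0,-0.02],[-0.06,0,-0.05]], jaw=[-1,-1,-1,-1,-1])

```text
time_s: 10.92
ee_pos: [0.5216, -0.0081, 0.0889]
ee_rot: [[0.968, 0.251, -0.005], [0.251, -0.968, 0.0], [-0.005, -0.002, -1.0]]
contact_force: [-0.4, -0.1, 0.4]
finger_gap: -0.0001
```

Call:
play_rows(delta_rot=[[0,0,0],[0,0,0],[0,0,0],[0,0,0],[0,0,0]], travel=[[-0.02,0,-0.03],[-0.04,0,-0.06],[-0.06,0,-0.09],[-0.07,0,-0.1],[-0.07,0,-0.1]], jaw=[-1,-1,-1,-1,-1])

```text
time_s: 11.33
ee_pos: [0.4565, -0.0259, 0.1948]
ee_rot: [[0.968, 0.251, 0.006], [0.251, -0.968, -0.001], [0.006, 0.002, -1.0]]
contact_force: [0.3, 0.2, 0.3]
finger_gap: -0.0003
```

```bash
python3 -c "
from h import *
from plant import robot
delta(robot,9,51,.042,1)
p=json.load(open('st.json'));w=robot.camera_info('wrist')
im=robot.grab_frame('wrist')[:,:,::-1].copy()
for x in (43,45,47):print(x,proj(w,st2w(p,(x,50))+[0,0,.047]),proj(w,st2w(p,(x,52))+[0,0,.047]))
a=np.linspace(0,6.283,60)
for X,r,h,c in((47,28,.028,(0,255,0)),(47,36,0,(255,0,255))):
  cv2.polylines(im,[np.round(proj(w,st2w(p,np.c_[X+r*np.cos(a),50+r*np.sin(a)])+[0,0,h])).astype(int)],True,c,1)
cv2.imwrite('pics/w11.png',cv2.resize(im[60:330,130:390],None,fx=2.2,fy=2.2))
im=robot.grab_frame('top')[140:250,200:330,::-1];cv2.imwrite('pics/t3.png',cv2.resize(im,None,fx=5,fy=5,interpolation=cv2.INTER_CUBIC))
im=robot.grab_frame('scene')[155:275,160:300,::-1];cv2.imwrite('pics/s3.png',cv2.resize(im,None,fx=5,fy=5,interpolation=cv2.INTER_CUBIC))
"
```

```text
t 11.3333 st xy [-120.9   50.1] z 0.19477691164923414 F [0.3 0.2 0.3] gap -0.0002870722109899336
travel [ 0.129  -0.0011  0.1535] rot [ 0.0022 -0.0058  0.0011]
43 [[252.16155881 -36.15496876]] [[249.36585187 -36.15884897]]
45 [[252.16201617 -39.42194611]] [[249.35902665 -39.425894  ]]
47 [[252.16247592 -42.70598805]] [[249.35216577 -42.71000426]]
```

View pics/w11.png

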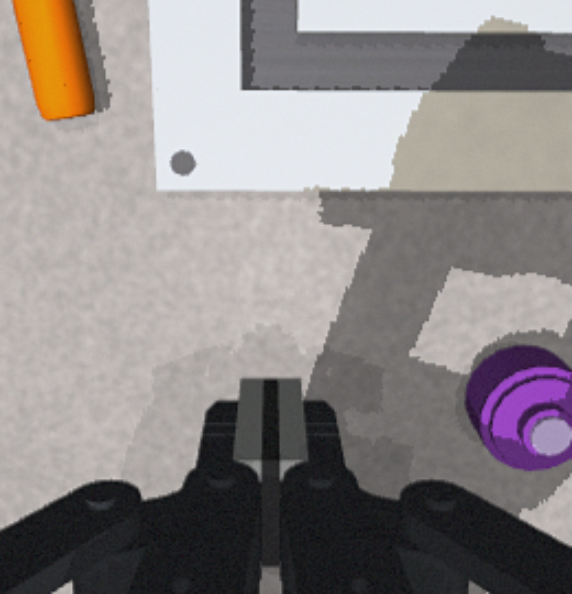

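View pics/s3.png

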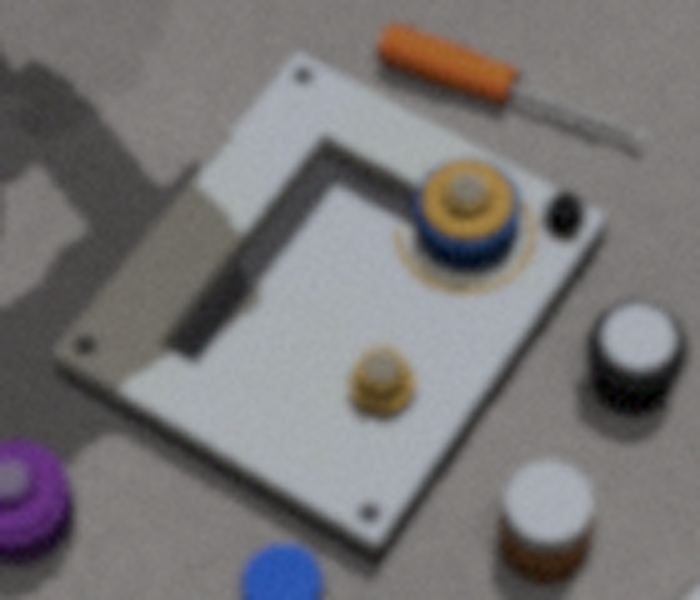

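View pics/t3.png

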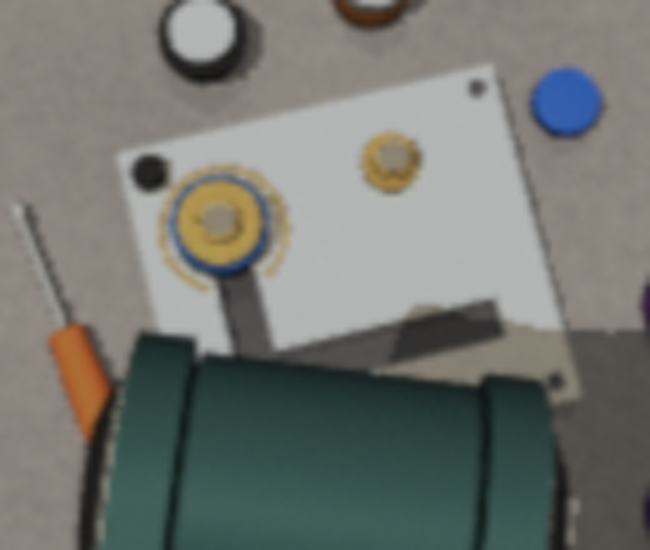

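Both views show the carrier at the arc, and everything else looks unmoved. I'll take one closer wrist view to check that it is concentric with the arc.

Call:
play_rows(delta_rot=[[0,0,0],[0,0,0],[0,0,0],[0,0,0],[0,0,0]], travel=[[0.03,0,0],[0.06,0,0],[0.09,0,0],[0.11,0,0],[0.11,0,0]], jaw=[-1,-1,-1,-1,-1])

```text
time_s: 11.9
ee_pos: [0.5659, 0.0033, 0.1883]
ee_rot: [[0.968, 0.252, -0.003], [0.252, -0.968, 0.0], [-0.003, -0.001, -1.0]]
contact_force: [0.1, -0.3, 0.0]
finger_gap: -0.0003
```

```bash
python3 -c "
from h import *
from plant import robot
delta(robot,9,51,.042,1)
p=json.load(open('st.json'));w=robot.camera_info('wrist')
im=robot.grab_frame('wrist')[:,:,::-1].copy()
cv2.imwrite('pics/w12raw.png',cv2.resize(im[20:240,140:380],None,fx=2.6,fy=2.6,interpolation=cv2.INTER_CUBIC))
a=np.linspace(0,6.283,90)
for X,Y,r,h,c in((47,51,28,.028,(0,255,0)),(47,50,36,0,(255,0,255))):
  q=(proj(w,st2w(p,np.c_[X+r*np.cos(a),Y+r*np.sin(a)])+[0,0,h])-[140,20])*2.6
  if r==28: im2=cv2.resize(im[20:240,140:380],None,fx=2.6,fy=2.6,interpolation=cv2.INTER_CUBIC)
  cv2.polylines(im2,[np.round(q).astype(int)],True,c,1)
cv2.imwrite('pics/w12.png',im2)
"
```

```text
t 11.9 st xy [-7.7 51. ] z 0.18829822381308853 F [ 0.1 -0.3  0. ] gap -0.0003364787200238783
travel [0.0172 0.0002 0.1462] rot [-0.0013  0.0032  0.0026]
```

View pics/w12.png

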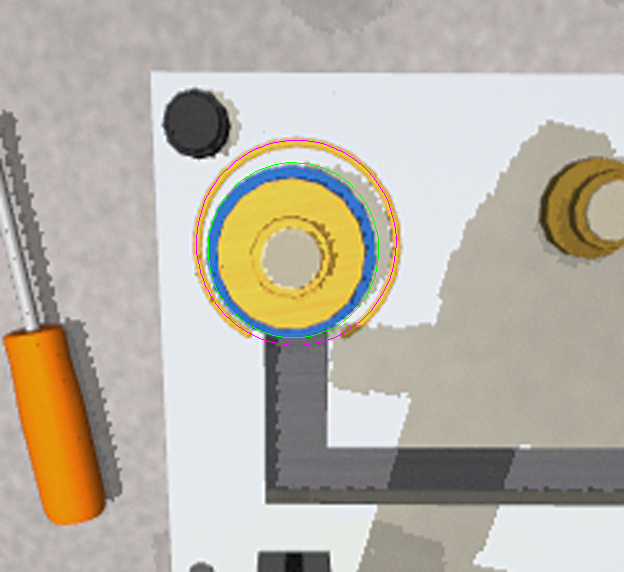

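The magenta overlay, the predicted 36 mm arc, lies on the brass arc. The drum's front and back edges match the predicted home position to about 1 mm, and sideways it sits within the slot play. The fingers are clear, so I'm handing the job in.

```bash
python3 -c "
from plant import robot
print(robot.job_done(), robot.state()['time_s'])"
```

```text
the job is handed in; nothing more can be done
the job is handed in; nothing more can be done
```

I pushed the lens carrier with the closed fingertips along the long leg to the corner, then along the short leg to the end wall. I then backed the fingers clear and handed the job in at about 12 s, well under the 51 s limit.

- **Corner:** the push force jumped from about 1 N to 8.5 N when the pin met the corner wall.
- **Seat:** at the end of the short leg the force rose from 5 N to 25 N with almost no further motion.
- **Position:** in the last wrist view the drum sits inside the brass arc. Along the slot it matches the predicted seat to about 1 mm. Sideways it sits about 2 mm toward +y, within the slot play. It is upright, and nothing else in view appears to have moved.
- **Small disagreement:** estimating the seat from the finger position put the carrier about 1.4 mm short of nominal. That is within the calibration error, and the force rise and the picture both say it is home.

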